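# Hold the lever-lid scrap caddy open, then ease its lid shut

## Task

Hold the wide scrap caddy open for me: with your fingertips, press the pad of its lever all the way down so that the lid stands fully open, and keep it there for three seconds while I would tip the peelings in. Then let the lever come up slowly under your fingers, so that the lid settles shut without slamming, and take your hand away. Work the lid by its lever only, without pinching the pad, leave the slim caddy shut and do not disturb the loose things around it.

Things in the scene. Friction and masses are not known exactly. Their poses are not given: they have to be found in the camera images.
- wide_caddy: The wide, low scrap caddy: white enamelled box 160 mm front to back, 200 mm wide, 150 mm tall, steel lid hinged on its rear rim; it stands firm. Origin: centre of its underside. Front is its own -x, left its +y, z up. A steel lever, pivoted on its right side wall (-y), reaches 112 mm out in front of the box, to the centre of a beech pad.
- wide_pad (a point): Centre of the top face of the beech pad at the front end of the wide caddy's lever; moves with it. The pad is 44 mm front to back, 32 mm wide, 12 mm thick. At rest its top is 140 mm above the hob; fully pressed it is about 67 mm lower, nearly straight down (at most 6 mm to and fro). Its z axis points out of its top, which leans at most 15 degrees.
- wide_pivot (a point): Axis of the wide caddy's lever on its right side, 92 mm above the hob and 188 mm behind the pad's centre; the lever turns about the caddy's y axis.
- wide_lever (a joint): Angle of the wide caddy's lever, rad: 0 at rest (pad up, lid shut), grows as the pad is pressed, 0.346 at its lower stop (pad fully down). Pressing the pad takes about 3 to 9 N, and it pushes back up as hard, since the lid's weight lifts it.
- wide_lid (a joint): Angle of the wide caddy's lid, rad: 0 shut, 1.25 fully open; a rod links it to the lever, and it turns 3.6 times as far as the lever. Nothing damps or holds it: let go, it falls shut.
- wide_lip (a point): Middle of the front edge of the wide caddy's steel lid (170x206 mm, 15 mm thick), moves with it; 154 mm above the hob when shut. Opening, it swings up and back to about 310 mm above the hob.
- slim_caddy: The other caddy, slim and tall: 140 mm front to back, 105 mm wide, 200 mm tall, otherwise made alike, lever on its right side too. Origin: centre of its underside; front is its own -x. To be left shut. Either caddy may be the left one.
- slim_pad (a point): Centre of the top face of the pad of the slim caddy's lever, 190 mm above the hob.
- slim_lid (a joint): Angle of the slim caddy's lid, rad: 0 shut, 1.25 fully open.
- salt_shaker: Bystander: glass salt shaker with a domed grey top, 44 mm wide, 90 mm tall, between the two levers' pads. Origin: centre of its underside.
- garlic: Bystander: garlic bulb, 56 mm, at the front left. Origin: centre of its underside.
- lemon: Bystander: lemon, 71x53x51 mm, at the front left. Origin: centre of its underside.
- spice_jar: Bystander: spice jar with a black cap, 40 mm wide, 105 mm tall, at the front left. Origin: centre of its underside.
- wooden_spoon: Bystander: wooden spoon, 295x46x14 mm, lying across at the front right, partly beneath a lever. Origin: centre of its underside.

How it is judged (in metres and radians):
On the way, in this order (a step that is already met when the one before it is completed fails the run):
1. the wide caddy's lid stands open (beyond 1.1 rad of 1.25) for 2.5 s without a break (value of joint wide_lid above 1.1 rad), for 2.5 s.
2. the lid is shut again (value of joint wide_lid below 0.05 rad and value of joint wide_lever below 0.015 rad), for 0.2 s.
At the end, for the whole second after the job is handed in: The wide caddy's lid is shut (under 0.05 rad) and at rest with its lever up (under 0.015 rad), the slim caddy is shut (under 0.05 rad), and every bystander is within 20 mm of where it stood (all of step 2 and velocity of joint wide_lid between -0.05 and 0.05 rad/s and value of joint slim_lid below 0.05 rad and distance of each of salt_shaker, garlic, lemon, spice_jar, wooden_spoon from where it was at the start of the episode below 0.02 m); the robot touches nothing.
It fails at once if the lid slams: it closes faster than 1.2 rad/s over its last 0.5 rad (value of joint wide_lid below 0.5 rad and velocity of joint wide_lid below -1.2 rad/s).
It fails at once if the lid is touched by the robot (over 1 N) instead of being worked by its lever (contact force between any of the arm, the fingers and wide_lid above 1 N).
It fails at once if the lever's pad is pinched: the space between the fingers is lowered over it (horizontal distance between the grasp point and wide_pad below 0.035 m and z of the grasp point in the frame of wide_pad below 0.001 m).
It fails at once if the slim caddy is opened (beyond 0.15 rad) (value of joint slim_lid above 0.15 rad).
It fails at once if a bystander is shoved, lifted or knocked over (over 20 mm from its place) (distance of any of salt_shaker, garlic, lemon, spice_jar, wooden_spoon from where it was at the start of the episode above 0.02 m).
It also fails if it takes over 51 s, if anything falls off the work surface, if the arm or the gripper's body presses on something with over 40 N, if the wrist force passes 120 N, or if a joint passes its speed limit or range.

## Robot

A 6-joint arm with a two-finger parallel gripper is mounted at the origin on a cart in front of the work surface, level with it; the furniture and walls round the work are solid. World frame = base frame: x ahead of the robot, y to its left, z up, the work surface at z = 0. Lengths are in mm, angles in rad, forces in N, time in s.
With the tool pointing down it reaches from about 325 to 875 mm from the base axis. Payload 4.4 kg.
Tool frame: the origin (TCP) lies on the centre line of the jaws, within the pads' length; the fingertips stand ahead of it and the grasp point (between the pads) lies 6 mm ahead of it (ctrl.tcp_to_tips is the z of the fingertips in the tool frame, in mm); z points along the fingers, y is the direction in which the jaws open and shut (so a half turn about z gives the same grasp; the last joint's range is limited). The gripper opens to 85 mm and grips with 20 to 120 N. Pads are 22 mm wide; open, the fingers measure 114 mm over their backs; the gripper's body (76 mm by 85 mm) begins 54 mm behind the grasp point. The pads swing forward as they close: fully open they stand 13 mm farther back than shut.
Start: joints at [1.058, 0.207, 1.542, -0, 1.393, -0.15], TCP at [203.536, 537.774, 256.282] pointing down, gripper open.
Joint ranges: [-2.73, 2.73], [-0.86, 2.22], [0.23, 2.46], [-1.11, 4.25], [0.08, 2.63], [-2.82, 2.82]. Speed limits (rad/s): [2.79, 2.79, 3.14, 3.14, 3.14, 3.14].

## Interface

Orientations are given as a 3x3 rotation matrix whose columns are the frame's x, y, z axes.
In Python, from plant import ctrl, sensors, optics gives the robot as it stands. Calls block until the motion is done:
- ctrl.move_ptp(position, orientation): joint-space move of the TCP to a pose.
- ctrl.move_l(position, rot=None, vel=150, threshold=None): straight line of the TCP; rot=None keeps the orientation; vel is the mean speed in mm/s. With threshold (N) it stops when the force on the tool has changed by that much, and returns True; else False.
- ctrl.set_joints(angles): joint-space move.
- ctrl.gripper_to(opening, force=None): finger opening in mm; force is the grip in N (None keeps the last); returns when the fingers have stopped.
- ctrl.hold(seconds).
- ctrl.solve_ik(position, orientation): joint angles nearest the present ones, or None.
- sensors.read_state(): the state.
- optics.grab_frame(name): name is "scene" or "top" or "wrist"; returns (picture, depth): 400x640x3 uint8, red, green, blue; 400x640 float32, mm along the optical axis (not along the pixel's ray), 0 where there is no reading.
- optics.camera_params(name): a dict with "mtx" (3x3 intrinsics, pixels), "R" (3x3) and "t" (3): a world point X has camera coordinates R X + t; the wrist camera has in their place "T_tool_cam" (4x4, takes a point from camera to tool coordinates, whose origin is the TCP and whose axes are the flange's). Camera axes: x right, y down, z forward; pixel columns grow to the right and rows downward; lengths in mm; the calibration is good to about 2 mm. A picture is of the moment at which its call begins: read the wrist's pose just before it. camera_params takes no time and is no camera call.
A pose or a line that the arm cannot do raises ctrl.MotionError and nothing moves.
- ctrl.finish_job(): hands the job in, once; it reports no verdict.
The state is a dict: "t": time; "q": joint angles; "qvel": joint speeds; "tau": joint torques, N m; "eef_pos": TCP position; "eef_rot": TCP orientation; "force": force on the tool from outside, world axes, zero at the start; "wrist_torque": the same for the moment, N m; "grip_width": finger opening in mm.
Only numpy, scipy, OpenCV 4.12 (cv2) and the standard library are available. Lean on these libraries where they do the work, as an engineer would, in place of code of your own. Each camera call takes 0.05 s, during which the arm holds its last target.

## Working session

There is one attempt and no reset: what is moved stays moved. The work goes in short steps, each a Python script; the robot and the scene stay as the last script left them, time stands still between calls to the robot, and variables do not carry over. Pictures are saved under pics/ and viewed, and the job is handed in when it is done.

```bash
mkdir -p pics
python3 - <<'E'
from plant import ctrl,sensors,optics
import cv2,numpy as np
print(sensors.read_state(),ctrl.tcp_to_tips)
for n in("scene","top"):
    p,d=optics.grab_frame(n); cv2.imwrite(f"pics/{n}0.png",p[:,:,::-1]); np.savez(f"{n}0.npz",p=p,d=d)
    print(n,optics.camera_params(n))
E
```

```text
{'t': 0.0, 'q': array([ 1.05849439e+00,  2.07423347e-01,  1.54296403e+00, -4.64309151e-05,
        1.39350567e+00, -1.50510584e-01]), 'qvel': array([ 2.13094087e-04,  1.52388274e-03, -4.04214063e-04,  6.59758572e-05,
       -1.19419969e-03, -6.96389095e-04]), 'tau': array([-1.78885879e-03, -3.83023059e+01, -2.91599321e+01, -3.54559388e-04,
        1.04562636e-02,  2.88891663e-06]), 'eef_pos': array([203.19967315, 537.14272808, 255.11902243]), 'eef_rot': array([[-9.35267029e-01,  3.53941239e-01, -1.08778101e-03],
       [ 3.53942783e-01,  9.35264880e-01, -2.02746554e-03],
       [ 2.99759705e-04, -2.28123391e-03, -9.99997353e-01]]), 'force': array([ 0.38513248, -0.43361321, -1.12583116]), 'wrist_torque': array([-0.02100833,  0.01494136, -0.01355989]), 'grip_width': 85.56451690366586} 25.0
scene {'mtx': array([[361.16641493,   0.        , 321.17500353],
       [  0.        , 361.16641493, 202.26934446],
       [  0.        ,   0.        ,   1.        ]]), 'R': array([[ 0.86504431, -0.50149224,  0.01427851],
       [-0.35275364, -0.62822356, -0.69346956],
       [ 0.3567397 ,  0.5948451 , -0.72034443]]), 't': array([-558.60715599,  288.24028495,  936.83918629])}
top {'mtx': array([[430.39239231,   0.        , 316.09024016],
       [  0.        , 430.39239231, 201.07480704],
       [  0.        ,   0.        ,   1.        ]]), 'R': array([[ 0.1222969 , -0.99248355,  0.0044566 ],
       [-0.92352891, -0.11544241, -0.36574226],
       [ 0.36350766,  0.04061334, -0.93070551]]), 't': array([-117.92815604,  618.07381038, 1189.23672186])}
```

View pics/scene0.png

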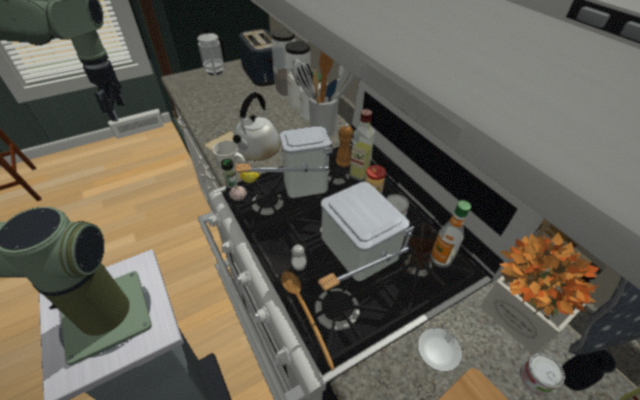

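View pics/top0.png

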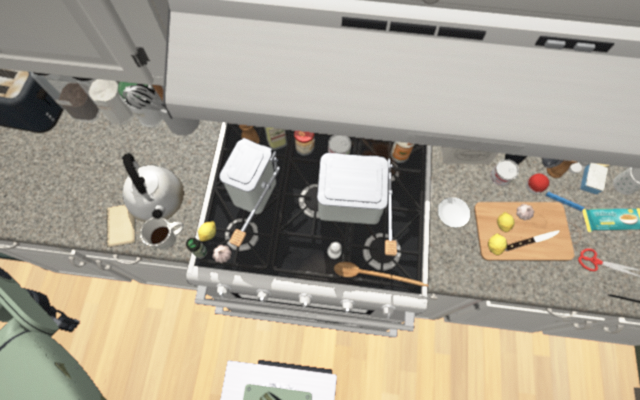

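The top view shows the wide caddy on the right, with its beech pad at about (390,247). The slim caddy is on the left with its pad at about (236,238), and the shaker stands at (335,250). In the scene view the wide pad is at about (329,282).

```bash
cat > h.py <<'E'
import numpy as np,cv2
from plant import optics
def pts(n,d,u,v):
    c=optics.camera_params(n);K=np.array(c["mtx"]);R=np.array(c["R"]);t=np.array(c["t"])
    z=d[v,u].astype(float)
    X=np.stack([(u-K[0,2])/K[0,0]*z,(v-K[1,2])/K[1,1]*z,z],-1)
    return (X-t)@R
def ray(n,u,v,h):
    c=optics.camera_params(n);K=np.array(c["mtx"]);R=np.array(c["R"]);t=np.array(c["t"])
    o=-R.T@t; r=R.T@np.linalg.solve(K,[u,v,1.]); return o+r*(h-o[2])/r[2]
E
python3 - <<'E'
from h import *
for n,box in(("top",(378,234,404,262)),("scene",(312,268,345,296))):
    f=np.load(n+"0.npz");p,d=f["p"],f["d"]
    x0,y0,x1,y1=box
    hsv=cv2.cvtColor(p,cv2.COLOR_RGB2HSV)
    v,u=np.mgrid[y0:y1,x0:x1];v=v.ravel();u=u.ravel()
    P=pts(n,d,u,v);h=hsv[v,u]
    m=(h[:,0]>5)&(h[:,0]<25)&(h[:,1]>70)&(h[:,2]>90)
    Q=P[m];print(n,m.sum(),np.percentile(Q,[0,10,50,90,100],axis=0).round(0).tolist())
    T=Q[Q[:,2]>130];print(len(T),T.mean(0),T.min(0),T.max(0))
    k=m
    c=cv2.minAreaRect(np.stack([u[k],v[k]],1).astype(np.float32));print(c)
    cu,cv_=u[k].mean(),v[k].mean();print(cu,cv_,ray(n,cu,cv_,140))
    q=cv2.minAreaRect(T[:,:2].astype(np.float32));print("rect",q)
    cv2.imwrite(f"pics/{n}_crop.png",cv2.resize(p[y0-40:y1+40,x0-60:x1+60,::-1],None,fx=5,fy=5,interpolation=2)[:600,:800])
# caddy lid top
f=np.load("top0.npz");p,d=f["p"],f["d"]
v,u=np.mgrid[140:225,310:400];v=v.ravel();u=u.ravel();P=pts("top",d,u,v)
T=P[(P[:,2]>148)&(P[:,2]<175)];print(len(T),np.percentile(T,[1,50,99],axis=0));
print(cv2.minAreaRect(T[:,:2].astype(np.float32)))
# salt shaker, all points >60 around
v,u=np.mgrid[235:262,322:350];v=v.ravel();u=u.ravel();P=pts("top",d,u,v);T=P[P[:,2]>50];print("salt",T.mean(0),T.min(0),T.max(0))
E
```

```text
top 189 [[482.0, -301.0, -16.0], [486.0, -283.0, -8.0], [507.0, -273.0, 138.0], [548.0, -260.0, 143.0], [574.0, -257.0, 149.0]]
156 [ 503.08588348 -271.50035831  139.48456856] [ 481.8146062  -287.19362713  130.85700097] [ 525.95399149 -256.57160033  148.75589629]
((390.0, 247.0), (16.0, 12.0), 90.0)
389.8835978835979 247.44444444444446 [ 503.78416918 -268.80154725  140.        ]
rect ((503.9269104003906, -272.1694641113281), (43.52472686767578, 29.567955017089844), 2.5955777168273926)
scene 226 [[483.0, -291.0, -40.0], [487.0, -287.0, 135.0], [505.0, -275.0, 138.0], [525.0, -261.0, 140.0], [591.0, -163.0, 142.0]]
211 [ 504.08664947 -275.20812406  138.22169579] [ 483.43466961 -290.85681514  133.70302069] [ 526.7385258  -258.23011715  141.99331524]
((328.6000061035156, 281.20001220703125), (12.521980285644531, 18.782970428466797), 63.43495178222656)
328.5619469026549 281.23893805309734 [ 504.00422753 -275.27647246  140.        ]
rect ((505.4132995605469, -273.6620788574219), (43.393287658691406, 32.13559341430664), 4.151607036590576)
3540 [[ 606.79634825 -246.49691025  153.56588879]
 [ 685.38923403 -145.87492606  163.02211677]
 [ 774.01875994  -45.44018277  169.73190101]]
((692.265380859375, -147.11569213867188), (174.1581573486328, 208.9661407470703), 2.1163179874420166)
salt [ 491.57855303 -114.85814263   97.57609082] [ 152.93462301 -133.41867325   50.19921905] [ 515.96061838  -93.98870547 1333.41043569]
```

```bash
cat >> h.py <<'E'
a=np.deg2rad(2.4);CX=np.array([np.cos(a),np.sin(a),0])
PAD=np.array([504.3,-272.7,140.])
def Rot(s=1):
    y=s*CX;z=np.array([0,0,-1.]);return np.stack([np.cross(y,z),y,z],1)
E
python3 - <<'E'
from h import *
from plant import ctrl,sensors
f=np.load("top0.npz");d=f["d"];v,u=np.mgrid[0:400:3,150:640:3];v=v.ravel();u=u.ravel();P=pts("top",d,u,v)
m=(P[:,2]>350)&(d[v,u]>0)&(v<250);print("hood minx,minz",P[m].min(0))
print(optics.camera_params("wrist")["T_tool_cam"])
for s in(1,-1): print(s,ctrl.solve_ik([504,-272,220],Rot(s)))
s=1 if ctrl.solve_ik([504,-272,220],Rot(1)) is not None else -1
ctrl.gripper_to(0,30)
ctrl.move_ptp([420,-230,340],Rot(s))
st=sensors.read_state();print(s,st["t"],st["eef_pos"],st["grip_width"],ctrl.tcp_to_tips,st["force"])
p,d=optics.grab_frame("wrist");cv2.imwrite("pics/w1.png",p[:,:,::-1])
p,d=optics.grab_frame("scene");cv2.imwrite("pics/s1.png",p[:,:,::-1])
np.savez("w1.npz",p=p,d=d)
E
```

```text
hood minx,minz [ 575.91470891 -656.80439667  352.81412513]
[[-1.52286213e-03 -9.63637157e-01 -2.67209862e-01  6.75971523e+01]
 [ 9.99998771e-01 -1.36776238e-03 -7.66564574e-04  5.34490052e-02]
 [ 3.73210512e-04 -2.67210700e-01  9.63638056e-01 -1.17997740e+02]
 [ 0.00000000e+00  0.00000000e+00  0.00000000e+00  1.00000000e+00]]
1 [-6.45973320e-01  2.33343424e-01  1.58656601e+00 -4.44089210e-16
  1.32168322e+00 -6.87861222e-01]
-1 [-6.45973320e-01  2.33343424e-01  1.58656601e+00 -4.44089210e-16
  1.32168322e+00  2.45373143e+00]
1 3.6917 [ 420.30380947 -229.39043023  339.90555295] 0.3873152967236234 25.0 [0.05949301 0.23997277 0.59866722]
```

View images.

View pics/w1.png

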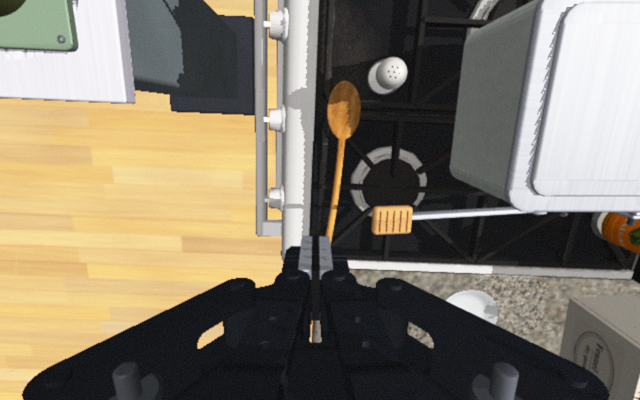

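View pics/s1.png

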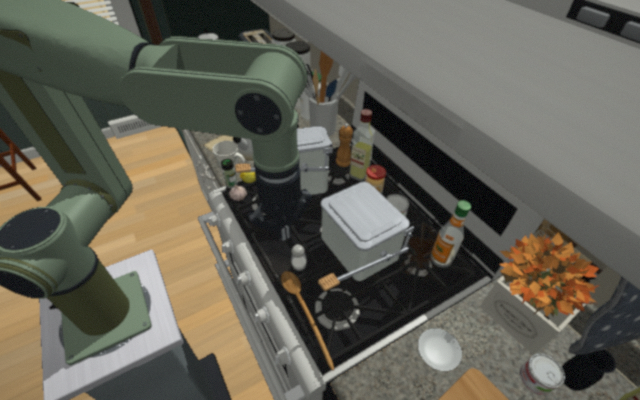

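Run:
```python
from h import *
from plant import ctrl,sensors
st=sensors.read_state();p,d=optics.grab_frame("wrist")
c=optics.camera_params("wrist");T=np.array(c["T_tool_cam"]);K=np.array(c["mtx"])
hsv=cv2.cvtColor(p,cv2.COLOR_RGB2HSV);m=cv2.inRange(hsv,(5,60,90),(25,255,255));m[:, :360]=0;m[:195]=0;m[250:]=0;m[:,430:]=0
v,u=np.nonzero(m);z=d[v,u].astype(float)
X=np.stack([(u-K[0,2])/K[0,0]*z,(v-K[1,2])/K[1,1]*z,z],-1)
W=(X@T[:3,:3].T+T[:3,3])@np.array(st["eef_rot"]).T+st["eef_pos"]
Q=W[(W[:,2]>134)&(W[:,2]<150)];print(len(v),len(Q),np.percentile(Q,[0,5,50,95,100],axis=0).round(1).tolist(),cv2.minAreaRect(Q[:,:2].astype(np.float32)))
A=np.c_[Q[:,0]-Q[:,0].mean(),np.ones(len(Q))];print(np.linalg.lstsq(A,Q[:,2],rcond=None)[0])
```

```text
1151 1099 [[484.0, -287.0, 134.2], [485.8, -284.0, 136.7], [504.5, -269.8, 140.1], [524.3, -256.4, 142.1], [527.6, -254.9, 143.1]] ((505.69610595703125, -270.9154357910156), (43.16161346435547, 31.050209045410156), 2.7265961170196533)
[-5.38291510e-02  1.39863901e+02]
```

```bash
sed -i 's/^PAD=.*/PAD=np.array([505.,-271.8,140.])/' h.py
python3 - <<'E'
from h import *
from plant import ctrl,sensors
R=Rot(1)
ctrl.move_ptp([PAD[0],PAD[1],200],R)
hit=ctrl.move_l([PAD[0],PAD[1],155],R,vel=25,threshold=2.5)
st=sensors.read_state();print(hit,st["t"],st["eef_pos"],st["force"])
p,d=optics.grab_frame("wrist");cv2.imwrite("pics/w2.png",p[:,:,::-1])
p,d=optics.grab_frame("scene");cv2.imwrite("pics/s2.png",p[100:350,200:520,::-1])
E
```

```text
True 5.8333 [ 504.75406307 -271.75081404  164.6917096 ] [-0.53570386  0.5112954   4.47894022]
```

View pics/w2.png

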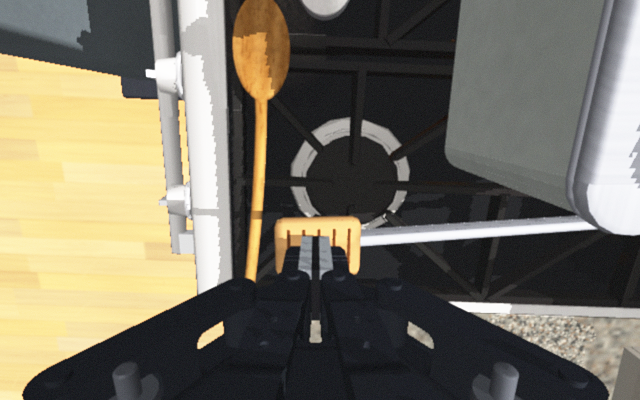

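View pics/s2.png

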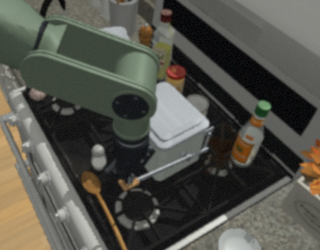

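The fingertips are closed and centred on the pad, at about (317,240) in the wrist view. Contact came at z=164.7, as expected. Next I press the pad down along its arc.

```bash
cat >> h.py <<'E'
def arc(th,dz=0):
    r=np.hypot(188,48);a0=np.arctan2(48,188)
    b=a0-th; p=PAD-CX*(r*np.cos(b)-188); p=p.copy(); p[2]=92+r*np.sin(b)+25+dz; return p
E
python3 - <<'E'
from h import *
from plant import ctrl,sensors
R=Rot(1)
for th in(.09,.18,.27,.346):
    h=ctrl.move_l(arc(th),R,vel=40,threshold=25)
    st=sensors.read_state();print(th,h,st["t"],st["eef_pos"].round(1),st["force"].round(1))
h=ctrl.move_l(arc(.346,-3),R,vel=15,threshold=15)
st=sensors.read_state();print(h,st["t"],st["eef_pos"].round(1),st["force"].round(1))
p,d=optics.grab_frame("wrist");cv2.imwrite("pics/w3.png",p[:,:,::-1])
p,d=optics.grab_frame("scene");cv2.imwrite("pics/s3.png",p[100:350,200:520,::-1])
p,d=optics.grab_frame("top");cv2.imwrite("pics/t3.png",p[100:300,170:450,::-1])
E
```

```text
0.09 False 6.4917 [ 501.4 -271.9  148.2] [-1.4  1.2  5.5]
0.18 False 7.075 [ 499.4 -272.   130.7] [-0.3  0.5  3.8]
0.27 False 7.6583 [ 498.9 -272.   112.9] [-0.9  0.1  2.2]
0.346 False 8.175 [ 500.1 -272.1   99. ] [-2.8  1.9  9.1]
True 8.4 [ 500.  -272.1   99.1] [-1.3  2.   7.6]
```

View pics/s3.png

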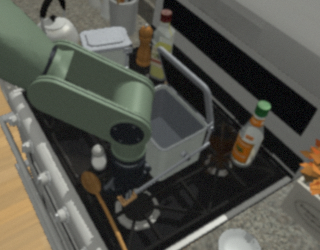

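View pics/w3.png

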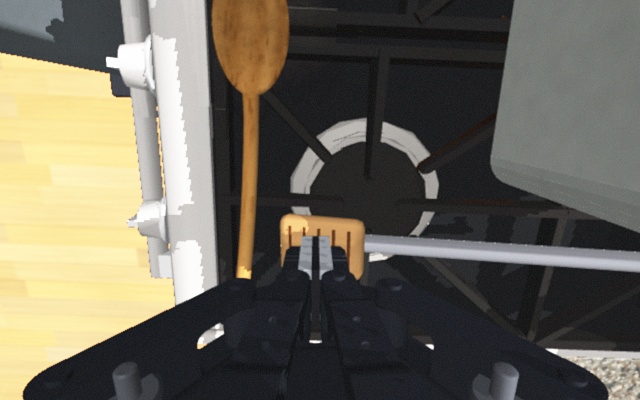

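View pics/t3.png

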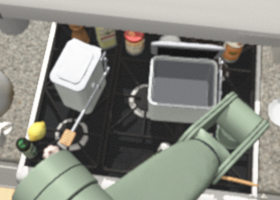

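The scene and top views show the lid standing open against the rear at about 70°. The fingertips are still centred on the pad and the force rose at the stop. I'll press slightly firmer, hold, and let it up slowly.

Run:
```python
from h import *
from plant import ctrl,sensors
R=Rot(1)
def s(l):
    st=sensors.read_state();print(l,round(st["t"],2),st["eef_pos"].round(1),st["force"].round(1))
ctrl.move_l(arc(.346,-1),R,vel=15);s("press")
ctrl.hold(1.7);s("h1");ctrl.hold(1.8);s("h2")
for th in(.28,.21,.14,.07,0.02,0):
    ctrl.move_l(arc(th),R,vel=14);s(th)
ctrl.move_l(arc(0,4),R,vel=8);s("up4")
ctrl.move_l(arc(0,60),R,vel=60);s("up60")
ctrl.move_l([420,-240,320],R,vel=150);s("away")
ctrl.hold(0.5)
p,d=optics.grab_frame("wrist");cv2.imwrite("pics/w4.png",p[:,:,::-1])
p,d=optics.grab_frame("scene");cv2.imwrite("pics/s4.png",p[100:350,200:520,::-1])
f=p
a=np.load("scene0.npz")["p"].astype(int)
df=(np.abs(a-f).max(2)>60).astype(np.uint8)*255;cv2.imwrite("pics/df.png",df)
hsv=cv2.cvtColor(p,cv2.COLOR_RGB2HSV);v,u=np.mgrid[268:296,312:345];v=v.ravel();u=u.ravel();P=pts("scene",d,u,v);h=hsv[v,u]
m=(h[:,0]>5)&(h[:,0]<25)&(h[:,1]>70)&(h[:,2]>90)&(P[:,2]>120);print("pad",P[m].mean(0))
```

```text
press 8.8 [ 500.1 -272.1   98.9] [-3.8  2.6 13.1]
h1 10.5 [ 500.1 -272.1   98.9] [-5.4  2.2 13. ]
h2 12.3 [ 500.1 -272.1   98.9] [-5.4  2.3 12.7]
0.28 13.43 [ 499.2 -272.1  111.2] [-0.3  0.4  2.1]
0.21 14.55 [ 499.3 -272.1  124.8] [0.  0.4 3.7]
0.14 15.67 [ 500.3 -272.   138.3] [1.2 0.2 3.9]
0.07 16.78 [ 502.2 -272.   151.7] [ 2.1 -0.3  4.4]
0.02 17.62 [ 504.1 -271.9  161.2] [ 2.2 -0.6  4.2]
0 18.05 [ 505.  -271.8  165.1] [2.6 0.2 4.5]
up4 18.7 [ 504.7 -271.6  168.7] [-0.5  0.   0.2]
up60 19.78 [ 504.7 -271.6  224.4] [0.4 0.2 1. ]
away 20.81 [ 420.  -239.9  319.2] [-0.4 -0.5 -0. ]
pad [ 502.95313071 -276.89872214  141.66122951]
```

View pics/s4.png

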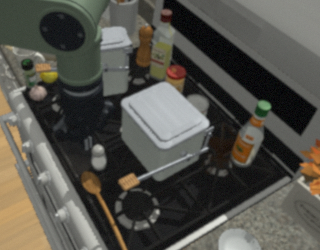

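View pics/w4.png

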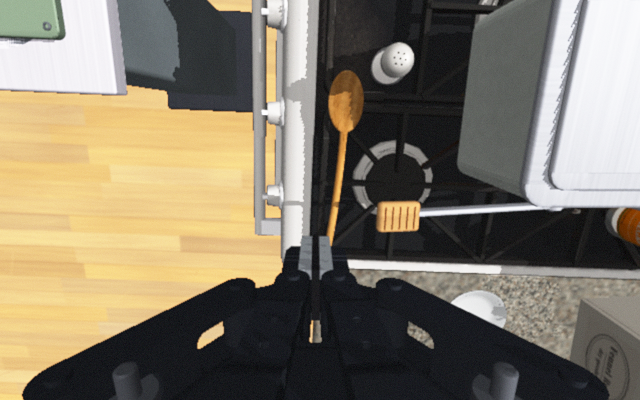

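View pics/df.png

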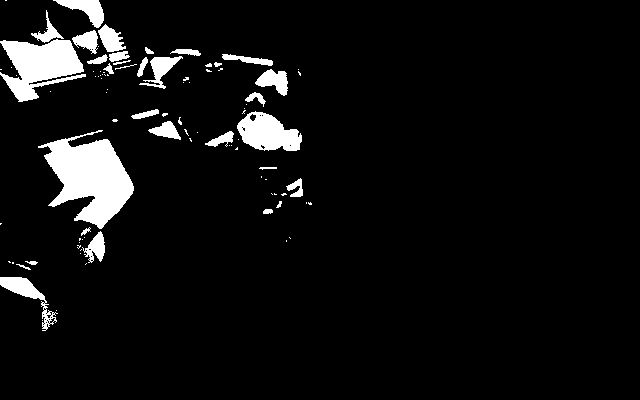

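The lid is shut and the pad is back at its rest height. The difference image shows changes only where the arm itself is. I'm handing in.

```bash
python3 -c "
from plant import ctrl
ctrl.finish_job()"
```

```text
the job is handed in; nothing more can be done
```

I opened the wide caddy by its lever, held it open, let it shut slowly, and handed the job in at about 21 s of the 51 s allowed. No verdict is reported, so what follows rests on my own checks.

- **Opening:** I pressed the centre of the pad down along its arc with closed fingertips. The upward force rose from about 2 N to 13 N at the bottom, which I take as the lower stop. The pictures taken just before the hold show the lid standing open.
- **Holding:** I kept the pad down for about 3.5 s, with the force steady at about 13 N.
- **Closing:** I let the lever up at about 14 mm/s, then 8 mm/s for the last bit. The fingers stayed loaded at about 2–4.5 N all the way to the top, so the lid did not drop. I then lifted clear.
- **Last checks:** The lid is shut and the pad's top measured 142 mm above the hob, against 140 mm at rest. In the scene picture nothing changed from the start except where the arm is. The arm now hides the slim caddy and the things at the front left in part, so those could not be compared fully. The force on the tool is about 0 N.

No check failed. I did not measure the lid's angle or speed directly; I inferred them from the pad's height, the speed of the hand and the pictures.

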